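# Load a mounted specimen into the bench analyser

## Task

Load the round mounted specimen into the bench analyser: press the thumb latch at its front so that the sprung lid pops right open, set the specimen upright and fully home in the well and let go of it, then swing the lid over and press it down until the latch snaps and holds it shut. How high the instrument stands on its levelling screws is not known exactly, so work by feel: never push on the instrument with more than 20 N, nor the specimen into it with more than 30 N, and leave the other things on the desk where they are.

Things in the scene. Friction and masses are not known exactly. Their poses are not given: they have to be found in the camera images.
- analyser: Bench analyser, fixed: dark steel plate 190x240x10 mm; on it, on 4 levelling screws, a white housing with lid and, at its right, a console (top 95 mm). Origin: plate's underside, below the well's centre; x to the rear, y left, z up. Front is at -x. Heights given in these texts are above the desk with the screws right down: all but the plate stands h = 0 to 18 mm higher. h is not measured.
- well_axis (a point): Point on the plate's top, straight below the centre of the well: a round hole 33 mm wide, 9 mm deep, with a 1.5 mm chamfer, in the flat aluminium deck under the lid (deck at 74 mm + h, well floor at 65 mm + h). A specimen standing on the deck outside the well keeps the lid from closing. The latch hook stands 58 mm in front of the well, up to 94 mm + h. Axes as the analyser's.
- latch_pad (a point): Point on the plate's level, straight below the middle of the thumb latch's black pad (28 mm along x, 36 mm along y, top at 70 mm + h when free), which sticks out at the front. Pushed down it rocks: 3 N to start, about 6 N at its stop 7.5 mm lower; after 3 to 5 mm the steel hook behind it frees the lid's striker bar and the lid springs up by itself. The latch springs back when let go.
- lid_hinge (a point): Point on the plate's level, straight below the middle of the lid's hinge axis, which runs along the analyser's y, 75 mm behind the well, at 78 mm + h. The lid reaches from here 132 mm forward, 118 mm wide; its flat outer face is 19 mm from the axis (97 mm + h when shut). Open, it stands up, leaning back a little; its outer face then looks to the rear.
- lid (a joint): Lid angle in rad: 0 latched shut (-0.018 pressed to its stop, 2.5 mm lower at the front), 1.75 open at its stop, leaning 10 degrees to the rear. A spring drives it open (0.5 to 1 N at its front edge) whenever it is not latched, so keep in contact while closing. Two rubber buffers meet the last 3 mm; pressed on near its front it takes about 10 N to snap under the hook.
- specimen: Metal specimen in a green round resin mount, 30.4 mm in diameter, 22 mm tall, about 40 g, standing on the desk at the left. Origin: centre of its underside, z up. Grip it round its side by the upper 12 mm, as its lower 9 mm go into the well. The only such mount here.
- holder_disc: Bystander: round aluminium specimen holder with a hub, 142 mm wide, 30 mm high, at the front left. Origin: centre of its underside.
- safety_specs: Bystander: spectacles, 141x142x42 mm, at the front right. Origin: centre of its underside.
- wash_bottle: Bystander: white squeeze bottle with a bent spout, 97x66x194 mm, at the left behind the specimen. Origin: centre of its underside.
- lab_timer: Bystander: white bench timer, 39x66x58 mm, at the left beside the holder disc. Origin: centre of its underside.

How it is judged:
By the outcome, as a careful person would: the job done as asked, in the order asked, and still so for the second after the job is handed in, with the robot touching nothing.
It also fails if it takes over 72 s, if anything falls off the work surface, if the arm or the gripper's body presses on something with over 40 N, if the wrist force passes 120 N, or if a joint passes its speed limit or range.

## Robot

A 7-joint arm with a two-finger parallel gripper is mounted at the origin on a cart in front of the work surface, level with it; the furniture and walls round the work are solid. World frame = base frame: x ahead of the robot, y to its left, z up, the work surface at z = 0. Lengths are in mm, angles in rad, forces in N, time in s.
With the tool pointing down it reaches from about 400 to 850 mm from the base axis. Payload 6.9 kg.
Tool frame: the origin (TCP) lies on the centre line of the jaws, within the pads' length; the fingertips stand env.tips_ahead ahead of it and the grasp point (between the pads) lies 11 mm behind it (env.tips_ahead is the distance from the TCP to the fingertips, in mm); z points along the fingers, y is the line along which they close (so a half turn about z gives the same grasp; the last joint's range is limited). The gripper opens to 85 mm and grips with 20 to 120 N. Pads are 22 mm wide; open, the fingers measure 114 mm over their backs; the gripper's body (76 mm by 85 mm) begins 54 mm behind the grasp point. The pads swing forward as they close: fully open they stand 13 mm farther back than shut.
Start: joints at [-1.121, 0.507, -0.238, 1.5, 0.126, 1.149, -0.155], TCP at [211.273, 588.197, 239.275] pointing down, gripper open.
Joint ranges: [-3.08, 3.08], [-0.24, 2.05], [-1.43, 1.35], [0, 2.5], [-1.52, 4.66], [0.17, 1.96], [-2.89, 2.89]. Speed limits (rad/s): [2.39, 2.39, 3.14, 3.14, 3.14, 3.14, 3.14].

## Interface

Orientations are given as a unit quaternion [w, x, y, z].
In Python, from bench import env, eyes gives the robot as it stands. The module is installed in compiled form; this text tells all that it offers.
- The arm moves only by the tool drive_tool, never from a script. Its argument "motion" is a list of rows, each a list of 6 numbers: the shift along the tool's x, y, z scaled (see below), then the turn, a rotation vector about the tool's x, y, z scaled (see below). A call has 1 to 12 rows; each row is the pose to reach, as a shift and turn from the pose commanded when the call began, along the tool's axes at that moment; what a row does not reach only later rows make up. The controller multiplies each number of a shift by 250 mm and each number of a turn by 2 rad. A row lasts 1/12 s, in which the tool goes at most 41.7 mm and 7.16 degrees, less where a joint would pass 70% of its speed; a pose out of reach is approached as far as the arm can. A call with a number of a shift or a turn outside -1 to 1 is refused whole. A call with a gripper value outside its range is refused whole. "grip" is the opening, from -1 (shut) to 1 (fully open), so that 0 is half open, set as the call begins (left out, the last holds). The fingers move at their own pace and stop on an object; "force" is the grip in N (left out, the last holds). Time passes only in rows, so rows that repeat a pose let the fingers close. It gives the time, the measured TCP pose, the force, the opening and the grip force at its end, in the units of the state.
- env.observe(): the state, without advancing time (a new reading comes with each control period).
- eyes.snapshot(name): name is "scene" or "top" or "wrist"; returns the picture (480x640x3 uint8, red, green, blue); there is no depth.
- eyes.calibration(name): a dict with "mtx" (3x3 intrinsics, pixels), "pose" (4x4, takes a point from camera to world coordinates). Camera axes: x right, y down, z forward; pixel columns grow to the right and rows downward; lengths in mm; the calibration is good to about 2 mm. A picture is of the moment at which its call begins: read the wrist's pose just before it. calibration takes no time and is no camera call; for the wrist camera it gives the pose at the moment of the call.
- env.close_job(): hands the job in; it is judged then, once.
Trained networks look in the newest picture that a camera, given by its name, has taken for a name from the list of things; names that differ only in an ending like _2 or _b are one class to them, and where a whole thing is asked for, a point or a joint stands for the part that bears it (a point fixed in the world has none). Each returns a list of dicts, best first, with "conf" (0 to 1); they miss things now and then, are a little off and sometimes report something else, mostly with a low value. They report only what shows in the picture. A call takes as long as a camera call.
- eyes.look_for(camera, label): "position" ([column, row] in pixels, amid what is visible of it).
- eyes.mark_of(camera, label): "position" ([column, row] in pixels: a listed point, or the origin of a listed thing).
The state is a dict: "time_s": time; "qpos": joint angles; "qd": joint speeds; "joint_torque": joint torques, N m; "tcp_pos": TCP position; "eef_rot": TCP orientation; "ft_force": force on the tool from outside, world axes, zero at the start; "ft_torque": the same for the moment, N m; "gripper_width": opening from 0.0 (shut) to 1.0 (fully open); "finger_force": force on a finger pad.
Only numpy, scipy, OpenCV 4.12 (cv2) and the standard library are available. Lean on these libraries where they do the work, as an engineer would, in place of code of your own. Each camera call takes 0.05 s, during which the arm holds its last target. There are 200 camera calls.

## Working session

There is one attempt and no reset: what is moved stays moved. The work goes in short steps, Python scripts to look and compute and a tool call to move; the robot and the scene stay as the last step left them, time stands still between calls to the robot, and variables do not carry over. Pictures are saved under pics/ and viewed, at most 10 in all, crops included, and the job is handed in when it is done.

Besides the shell and the picture viewer there is one more tool, called as a command line: name --pt "numbers of a row" for each row, then --argument value for the rest. drive_tool: Moves the arm, as the interface text tells. Its arguments: {"type":"object","properties":{"motion":{"type":"array","items":{"type":"array","items":{"type":"number","minimum":-1,"maximum":1}}},"grip":{"type":"number"},"force":{"type":"number"}},"required":["motion"]}

```bash
mkdir -p pics; cat > h.py <<'E'
import numpy as np, cv2
from scipy.spatial.transform import Rotation as R
from bench import env, eyes
def ray(cam,px,z):
    c=eyes.calibration(cam); K=np.array(c['mtx']);T=np.array(c['pose'])
    d=T[:3,:3]@np.linalg.solve(K,[px[0],px[1],1.]);o=T[:3,3]
    return (o+d*(z-o[2])/d[2]).round(1)
def snap(cam,fn):
    im=eyes.snapshot(cam); cv2.imwrite('pics/'+fn+'.png',im[:,:,::-1]); return im
def rot():
    q=env.observe()['eef_rot']; return R.from_quat([q[1],q[2],q[3],q[0]])
def st():
    o=env.observe(); print(o['time_s'],np.round(o['tcp_pos'],1),np.round(o['ft_force'],1),'w',o['gripper_width']); print(rot().as_matrix().round(3))
def to(p):  # shift in tool units
    o=env.observe(); print('units',(rot().inv().apply(np.array(p)-o['tcp_pos'])/250).round(3))
E
python3 - <<'E'
from h import *
st(); print(env.tips_ahead, np.round(env.observe()['qpos'],3))
a=snap('scene','s1');b=snap('top','t1')
for cam in('scene','top'):
  for l,z in(('analyser',0),('well_axis',10),('latch_pad',10),('lid_hinge',10),('specimen',0),('wash_bottle',0),('lab_timer',0),('holder_disc',0),('safety_specs',0)):
    for r in eyes.mark_of(cam,l)[:2]: print(cam,l,round(r['conf'],2),np.round(r['position']),ray(cam,r['position'],z))
  print(np.array(eyes.calibration(cam)['pose']).round(2))
cv2.imwrite('pics/st.png',cv2.resize(np.vstack([a,b]),(600,900))[:, :, ::-1][:600])
E
```

```text
0.0 [211.2 587.7 238.4] [-0.8  0.6  0.7] w 0.995539910496441
[[-0.941  0.338 -0.001]
 [ 0.338  0.941 -0.002]
 [-0.    -0.002 -1.   ]]
8.0 [-1.12   0.508 -0.238  1.501  0.126  1.149 -0.155]
scene analyser 0.98 [347. 261.] [570.3 -95.5   0. ]
scene analyser 0.53 [305. 208.] [651.5 176.7   0. ]
scene well_axis 0.74 [344. 263.] [ 552.2 -103.1   10. ]
scene well_axis 0.47 [215. 209.] [419.6 354.2  10. ]
scene latch_pad 0.69 [314. 274.] [454.9 -78.9  10. ]
scene specimen 0.59 [254. 227.] [464. 209.   0.]
scene specimen 0.52 [214. 206.] [432.3 377.6   0. ]
scene wash_bottle 0.7 [307. 204.] [668.3 189.2   0. ]
scene lab_timer 0.55 [217. 208.] [433.6 364.3   0. ]
scene holder_disc 0.81 [212. 241.] [327.  237.7   0. ]
[[ 7.40000e-01 -4.20000e-01  5.30000e-01 -3.40520e+02]
 [-6.70000e-01 -4.80000e-01  5.60000e-01 -9.16420e+02]
 [ 2.00000e-02 -7.70000e-01 -6.40000e-01  1.09225e+03]
 [ 0.00000e+00  0.00000e+00  0.00000e+00  1.00000e+00]]
top analyser 0.71 [353. 213.] [ 548.3 -100.6    0. ]
top latch_pad 0.74 [346. 252.] [454.6 -79.7  10. ]
top specimen 0.66 [231. 169.] [667.4 194.8   0. ]
top specimen 0.59 [226. 258.] [449.  206.7   0. ]
top wash_bottle 0.67 [231. 169.] [665.9 194.1   0. ]
top lab_timer 0.57 [155. 270.] [424.3 378.2   0. ]
top lab_timer 0.51 [209. 304.] [340.3 248.8   0. ]
top holder_disc 0.69 [210. 305.] [337.9 246.    0. ]
[[-3.00000e-02 -9.90000e-01  1.10000e-01  3.83170e+02]
 [-1.00000e+00  3.00000e-02  0.00000e+00 -2.44700e+01]
 [-1.00000e-02 -1.10000e-01 -9.90000e-01  1.04915e+03]
 [ 0.00000e+00  0.00000e+00  0.00000e+00  1.00000e+00]]
```

View pics/t1.png

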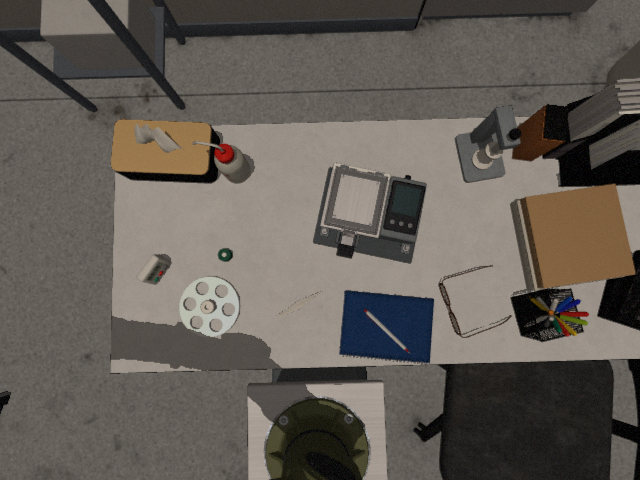

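View pics/s1.png

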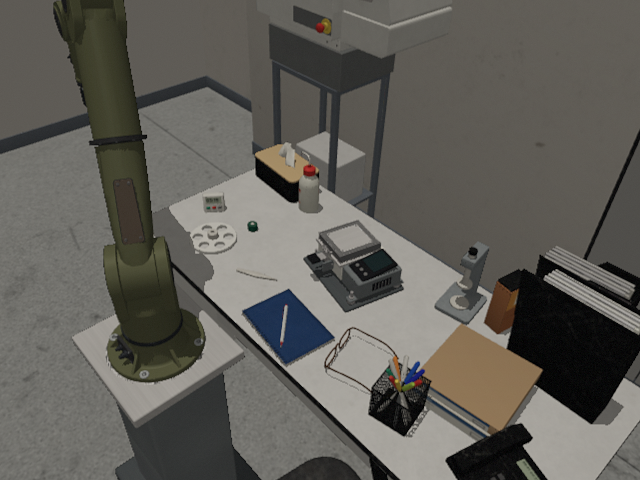

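The top view shows the analyser at about pixel (370,215), turned roughly -12°, with the latch pad at (346,252). The green specimen is at (226,256). The lid is shut. I'll move towards the specimen and the analyser.

drive_tool --pt "-0.92 -0.56 0 0 0 -0.07" --pt "-0.92 -0.56 0 0 0 -0.07" --pt "-0.92 -0.56 0 0 0 -0.07" --pt "-0.92 -0.56 0 0 0 -0.07" --pt "-0.92 -0.56 0 0 0 -0.07" --pt "-0.92 -0.56 0 0 0 -0.07" --pt "-0.92 -0.56 0 0 0 -0.07" --pt "-0.92 -0.56 0 0 0 -0.07" --pt "-0.92 -0.56 0 0 0 -0.07" --grip -1

```text
time_s: 1.75
tcp_pos: [381.4, 377.7, 239.5]
eef_rot: [0.0, 0.104, 0.995, 0.0]
ft_force: [-0.3, 0.5, 0.5]
gripper_width: -0.001
finger_force: 0.0
```

```bash
python3 - <<'E'
from h import *
st(); to([430,-60,240]); print(np.array(eyes.calibration('wrist')['pose']).round(2))
snap('wrist','w0')
for l in('specimen',):
  for r in eyes.mark_of('wrist',l)[:2]: print(l,round(r['conf'],2),np.round(r['position']),ray('wrist',r['position'],0))
E
```

```text
1.75 [381.4 377.7 239.5] [-0.3  0.5  0.5] w -0.0005530288591339093
[[-0.978  0.207  0.   ]
 [ 0.207  0.978  0.   ]
 [-0.     0.    -1.   ]]
units [-0.552 -1.673 -0.002]
[[ 2.1000e-01  9.3000e-01  3.1000e-01  3.0262e+02]
 [ 9.8000e-01 -2.0000e-01 -7.0000e-02  3.9402e+02]
 [-0.0000e+00  3.2000e-01 -9.5000e-01  3.7399e+02]
 [ 0.0000e+00  0.0000e+00  0.0000e+00  1.0000e+00]]
specimen 0.59 [201. 285.] [453.3 210.5   0. ]
```

drive_tool --pt "-0.3 -0.9 0 0 0 0" --pt "-0.3 -0.9 0 0 0 0" --pt "-0.3 -0.9 0 0 0 0" --pt "-0.3 -0.9 0 0 0 0" --pt "-0.3 -0.9 0 0 0 0" --pt "-0.3 -0.9 0 0 0 0"

```text
time_s: 2.35
tcp_pos: [407.6, 141.2, 239.4]
eef_rot: [0.0, 0.102, 0.995, -0.0]
ft_force: [0.6, -0.0, -0.4]
gripper_width: 0.0
finger_force: 0.0
```

drive_tool --pt "-0.25 -0.77 0 0 0 0" --pt "-0.25 -0.77 0 0 0 0" --pt "-0.25 -0.77 0 0 0 0" --pt "-0.25 -0.77 0 0 0 0" --pt "-0.25 -0.77 0 0 0 0" --pt "-0.25 -0.77 0 0 0 0" --pt "-0.25 -0.77 0 0 0 0"

```text
time_s: 2.93
tcp_pos: [430.5, -58.4, 239.2]
eef_rot: [0.0, 0.103, 0.995, 0.0]
ft_force: [-0.0, 1.0, -0.8]
gripper_width: 0.001
finger_force: 0.0
```

```bash
python3 - <<'E'
from h import *
st()
snap('wrist','w1')
for l,z in(('well_axis',10),('latch_pad',10),('lid_hinge',10),('analyser',0)):
  for r in eyes.mark_of('wrist',l)[:2]: print(l,round(r['conf'],2),np.round(r['position']),ray('wrist',r['position'],z),ray('wrist',r['position'],79))
E
```

```text
2.9333 [430.5 -58.4 239.2] [-0.   1.  -0.8] w 0.000693012497272392
[[-0.979  0.205  0.   ]
 [ 0.205  0.979  0.   ]
 [-0.     0.    -1.   ]]
analyser 0.68 [311. 302.] [554.8 -97.4   0. ] [511.8 -85.3  79. ]
```

View pics/w1.png

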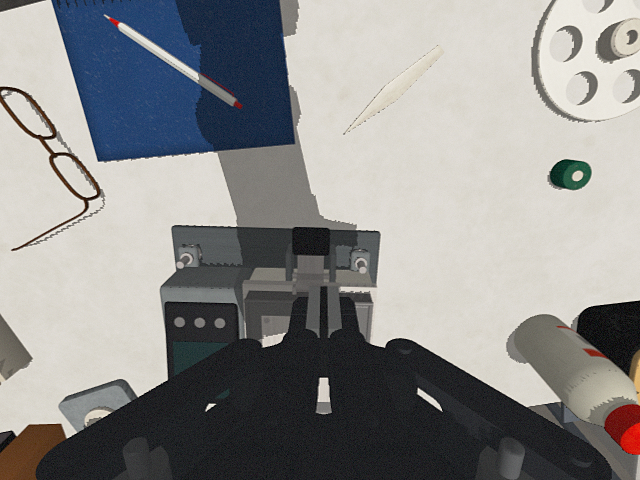

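The view is inverted, with the rear at the bottom. The pad sits at about (311,241), and the plate's front corners are at (172,226) and (380,232).

```bash
python3 - <<'E'
from h import *
a=ray('wrist',(172,226),10);b=ray('wrist',(380,232),10)
d=b-a; print(a,b,np.linalg.norm(d),'yaw',np.degrees(np.arctan2(-d[0],d[1])))
for p in((293,228),(329,229),(293,254),(329,255),(311,241)):print(p,ray('wrist',p,70),ray('wrist',p,79),ray('wrist',p,88))
w=np.radians(-12)
im=eyes.snapshot('wrist');cv2.imwrite('pics/w1c.png',cv2.resize(im[200:360,140:400,::-1],None,fx=3,fy=3,interpolation=2))
E
```

```text
[ 423.6 -229.7   10. ] [ 4.776e+02 -2.000e-01  1.000e+01] 235.76736415373523 yaw -13.240519915187205
(293, 228) [436.4 -86.9  70. ] [433.9 -85.5  79. ] [431.4 -84.2  88. ]
(329, 229) [444.2 -53.7  70. ] [441.5 -53.3  79. ] [438.7 -52.9  88. ]
(293, 254) [462.1 -92.9  70. ] [458.9 -91.4  79. ] [455.6 -89.8  88. ]
(329, 255) [470.1 -58.9  70. ] [466.6 -58.3  79. ] [463.1 -57.8  88. ]
(311, 241) [452.6 -73.   70. ] [449.6 -72.   79. ] [446.6 -71.   88. ]
```

View pics/w1c.png

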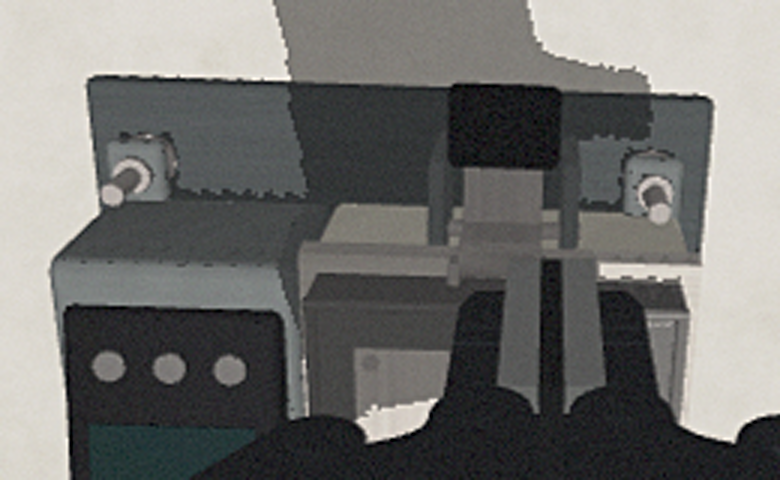

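The crop shows the pad clear of obstructions, at about (452,-74), with the yaw near -13°. I'll go down above it.

drive_tool --pt "-0.088 -0.045 0.1 0 0 -0.01" --pt "-0.088 -0.045 0.26 0 0 -0.01" --pt "-0.088 -0.045 0.42 0 0 -0.01" --pt "-0.088 -0.045 0.55 0 0 -0.01" --pt "-0.088 -0.045 0.55 0 0 -0.01" --pt "-0.088 -0.045 0.55 0 0 -0.01" --pt "-0.088 -0.045 0.55 0 0 -0.01"

```text
time_s: 3.82
tcp_pos: [450.3, -73.2, 103.2]
eef_rot: [0.001, 0.092, 0.996, 0.0]
ft_force: [-0.5, 0.5, 0.1]
gripper_width: -0.0
finger_force: 0.0
```

drive_tool --pt "0 0 0.008 0 0 0" --pt "0 0 0.016 0 0 0" --pt "0 0 0.024 0 0 0"

```text
time_s: 4.07
tcp_pos: [450.3, -73.6, 97.1]
eef_rot: [0.001, 0.092, 0.996, -0.0]
ft_force: [0.6, -0.4, 0.5]
gripper_width: -0.0
finger_force: 0.0
```

drive_tool --pt "0 0 0.008 0 0 0" --pt "0 0 0.016 0 0 0" --pt "0 0 0.016 0 0 0"

```text
time_s: 4.32
tcp_pos: [449.3, -73.6, 91.7]
eef_rot: [-0.0, 0.092, 0.996, -0.0]
ft_force: [-0.2, -0.4, 1.0]
gripper_width: 0.001
finger_force: 0.0
```

drive_tool --pt "0 0 0.008 0 0 0" --pt "0 0 0.012 0 0 0" --pt "0 0 0.012 0 0 0"

```text
time_s: 4.57
tcp_pos: [449.2, -73.5, 88.5]
eef_rot: [-0.0, 0.092, 0.996, -0.0]
ft_force: [-0.5, -0.5, 0.2]
gripper_width: -0.003
finger_force: 0.0
```

drive_tool --pt "0 0 0.008 0 0 0" --pt "0 0 0.012 0 0 0" --pt "0 0 0.012 0 0 0"

```text
time_s: 4.82
tcp_pos: [449.2, -73.5, 85.5]
eef_rot: [-0.0, 0.092, 0.996, -0.0]
ft_force: [-0.8, -0.1, 0.2]
gripper_width: 0.001
finger_force: 0.0
```

drive_tool --pt "0 0 0.008 0 0 0" --pt "0 0 0.008 0 0 0" --pt "0 0 0.008 0 0 0"

```text
time_s: 5.07
tcp_pos: [449.3, -73.6, 83.7]
eef_rot: [-0.0, 0.092, 0.996, -0.0]
ft_force: [-0.4, -0.5, 0.4]
gripper_width: -0.0
finger_force: 0.0
```

drive_tool --pt "0 0 0.008 0 0 0" --pt "0 0 0.012 0 0 0" --pt "0 0 0.012 0 0 0"

```text
time_s: 5.32
tcp_pos: [449.0, -73.4, 80.7]
eef_rot: [-0.0, 0.092, 0.996, 0.0]
ft_force: [-1.4, -0.1, 4.1]
gripper_width: 0.005
finger_force: 2.3
```

drive_tool --pt "0 0 0.008 0 0 0" --pt "0 0 0.012 0 0 0" --pt "0 0 0.012 0 0 0"

```text
time_s: 5.57
tcp_pos: [447.8, -73.2, 77.6]
eef_rot: [-0.001, 0.092, 0.996, 0.0]
ft_force: [-3.9, 1.1, 6.3]
gripper_width: 0.001
finger_force: 3.5
```

```bash
python3 - <<'E'
from h import *
st()
E
```

```text
5.5667 [447.8 -73.2  77.6] [-3.9  1.1  6.3] w 0.0012599983498325239
[[-0.983  0.184 -0.003]
 [ 0.184  0.983  0.   ]
 [ 0.003 -0.    -1.   ]]
```

drive_tool --pt "0 0 0.006 0 0 0" --pt "0 0 0.008 0 0 0" --pt "0 0 0.008 0 0 0"

```text
time_s: 5.82
tcp_pos: [447.2, -73.0, 75.6]
eef_rot: [-0.002, 0.092, 0.996, 0.0]
ft_force: [-5.5, 1.2, 7.7]
gripper_width: -0.003
finger_force: 4.7
```

```bash
python3 - <<'E'
from h import *
st()
a=snap('scene','s2');b=eyes.snapshot('wrist')
cv2.imwrite('pics/c2.png',np.hstack([cv2.resize(a[190:340,260:460],(400,300)),cv2.resize(b,(400,300))])[:,:,::-1])
E
```

```text
5.8167 [447.2 -73.   75.6] [-5.5  1.2  7.7] w -0.002785332094089167
[[-0.983  0.183 -0.004]
 [ 0.183  0.983  0.001]
 [ 0.004 -0.    -1.   ]]
```

View pics/c2.png

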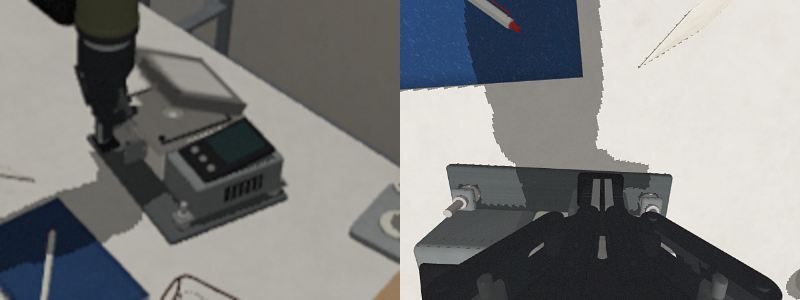

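The latch has released and the lid is rising. I'll back off up and to the front.

drive_tool --pt "0 0 -0.05 0 0 0" --pt "0.05 0 -0.15 0 0 0" --pt "0.1 0.1 -0.3 0 0 0" --pt "0.1 0.25 -0.45 0 0 0" --pt "0.1 0.4 -0.6 0 0 0" --pt "0.1 0.5 -0.6 0 0 0" --pt "0.1 0.5 -0.6 0 0 0" --grip 1

```text
time_s: 6.5
tcp_pos: [450.3, 60.5, 229.4]
eef_rot: [0.004, 0.089, 0.996, 0.002]
ft_force: [0.8, 0.6, 1.1]
gripper_width: 0.98
finger_force: 0.0
```

```bash
python3 - <<'E'
from h import *
st(); to([428,215,225])
a=snap('top','t3');b=eyes.snapshot('wrist')
for c in('top','wrist'):
  for l,z in(('well_axis',10),('latch_pad',10),('lid_hinge',10),('specimen',0)):
    for r in eyes.mark_of(c,l)[:2]: print(c,l,round(r['conf'],2),np.round(r['position']),ray(c,r['position'],z))
cv2.imwrite('pics/c3.png',np.hstack([cv2.resize(a[130:280,280:440],(400,375)),cv2.resize(b,(400,375))])[:,:,::-1])
E
```

```text
6.5 [450.3  60.5 229.4] [0.8 0.6 1.1] w 0.9802993909903887
[[-0.984  0.178  0.008]
 [ 0.178  0.984  0.004]
 [-0.007  0.005 -1.   ]]
units [0.198 0.592 0.019]
top latch_pad 0.85 [344. 251.] [457.1 -76.7  10. ]
top lid_hinge 0.49 [160. 270.] [422.4 363.6  10. ]
wrist latch_pad 0.93 [200. 224.] [443.3 -83.   10. ]
wrist specimen 0.98 [461. 184.] [454.3 201.5   0. ]
```

View pics/c3.png

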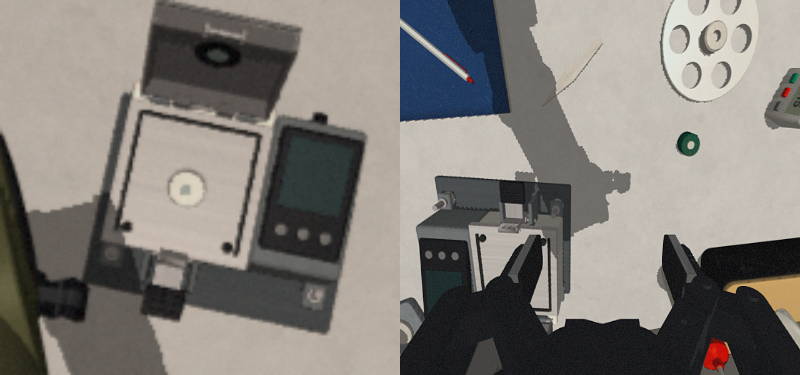

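The lid stands right open. The well shows in the top crop at (187,188), which is full-frame pixel (354.8,205.2). Next I'll refine the well and specimen positions by colour.

```bash
python3 - <<'E'
from h import *
def green(im):
  hsv=cv2.cvtColor(im,cv2.COLOR_RGB2HSV); m=cv2.inRange(hsv,(60,80,20),(95,255,255))
  n,_,s,c=cv2.connectedComponentsWithStats(m); return [(s[i].tolist(),c[i].round(1).tolist()) for i in range(1,n) if s[i][4]>60]
b=eyes.snapshot('wrist'); a=eyes.snapshot('top')
for s,c in green(b): print('w',s,c,ray('wrist',c,11))
for s,c in green(a): print('t',s,c,ray('top',c,11))
print('well top',ray('top',(354.8,205.2),77.5), 'hook/pad')
g=cv2.cvtColor(a[190:222,338:372],cv2.COLOR_RGB2GRAY); g4=cv2.resize(g,None,fx=8,fy=8,interpolation=2)
cs=cv2.HoughCircles(g4,cv2.HOUGH_GRADIENT,1,200,param1=80,param2=15,minRadius=45,maxRadius=80)
print(cs); 
if cs is not None:
  p=cs[0][0][:2]/8+[338-.44,190-.44]; print(p,ray('top',p,77.5))
to([428,215,225])
E
```

```text
w [452, 170, 36, 31, 747] [469.2, 184.9] [454.9 206.4  11. ]
w [48, 351, 59, 39, 737] [70.4, 364.0] [ 589.8 -297.    11. ]
t [552, 318, 10, 15, 69] [556.4, 325.7] [ 268.2 -563.9   11. ]
well top [ 554.2 -100.1   77.5] hook/pad
[[[132.5 126.5  54.9]]]
[354.1225 205.3725] [553.8 -98.6  77.5]
units [0.197 0.621 0.002]
```

drive_tool --pt "0.086 0.15 0 0 0 0.024" --pt "0.086 0.32 0.1 0 0 0.024" --pt "0.086 0.48 0.25 0 0 0.024" --pt "0.086 0.58 0.4 0 0 0.024" --pt "0.086 0.58 0.4 0 0 0.024" --pt "0.086 0.58 0.4 0 0 0.024" --pt "0.086 0.58 0.4 0 0 0.024"

```text
time_s: 7.68
tcp_pos: [452.6, 200.5, 124.7]
eef_rot: [-0.001, 0.115, 0.993, -0.001]
ft_force: [-0.8, -0.0, 1.3]
gripper_width: 1.0
finger_force: 0.0
```

```bash
cat >> h.py <<'E'
def green(im):
  hsv=cv2.cvtColor(im,cv2.COLOR_RGB2HSV); m=cv2.inRange(hsv,(60,80,20),(95,255,255))
  n,_,s,c=cv2.connectedComponentsWithStats(m); return [(s[i].tolist(),c[i].round(1).tolist()) for i in range(1,n) if s[i][4]>150]
E
python3 - <<'E'
from h import *
st(); print(env.tips_ahead)
b=snap('wrist','w4')
for s,c in green(b): print('w',s,c,ray('wrist',c,11))
for r in eyes.mark_of('wrist','specimen')[:1]: print(r['conf'],ray('wrist',r['position'],0))
to([455,207,20])
E
```

```text
7.6833 [452.6 200.5 124.7] [-0.8 -0.   1.3] w 0.9995987325738183
[[-0.973  0.229 -0.003]
 [ 0.229  0.973 -0.001]
 [ 0.002 -0.002 -1.   ]]
8.0
w [537, 105, 19, 19, 222] [545.9, 113.8] [403.6 370.7  11. ]
w [312, 215, 40, 44, 1137] [331.3, 235.5] [456.2 204.9  11. ]
0.86 [459.3 202.8   0. ]
units [0.002 0.031 0.426]
```

View pics/w4.png

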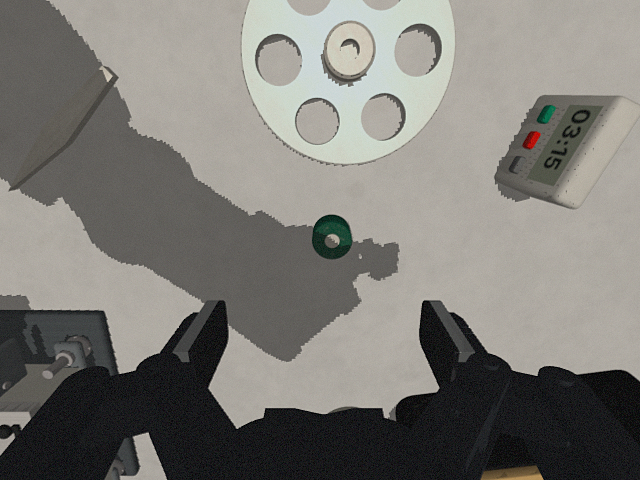

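The specimen is at (332,237), clear between the open fingers. I'll work out its centre from the silhouette edges.

```bash
python3 - <<'E'
from h import *
r=rot().as_matrix(); f=-r[:,0]
print(ray('wrist',(332,215),0)+15.2*f, ray('wrist',(332,259),22)-15.2*f)
to([456,205,20])
E
```

```text
[4.58685315e+02 2.04873760e+02 1.01496212e-02] [457.31468545 204.92624028  21.98985038]
units [-0.003  0.024  0.426]
```

drive_tool --pt "-0.011 0.026 0.1 0 0 0" --pt "-0.011 0.026 0.24 0 0 0" --pt "-0.011 0.026 0.36 0 0 0" --pt "-0.011 0.026 0.4 0 0 0" --pt "-0.011 0.026 0.4 0 0 0" --pt "-0.011 0.026 0.4 0 0 0"

```text
time_s: 8.28
tcp_pos: [458.1, 205.4, 26.9]
eef_rot: [0.0, 0.117, 0.993, -0.0]
ft_force: [0.2, -0.3, 0.6]
gripper_width: 1.003
finger_force: 0.0
```

```bash
python3 - <<'E'
from h import *
st(); to([458,205,18])
b=snap('wrist','w5')
for s,c in green(b): print('w',s,c)
s=[s for s,c in green(b)][-1]
r=rot().as_matrix(); f=-r[:,0]
print(ray('wrist',(s[0]+s[2]/2,s[1]),0)+15.2*f, ray('wrist',(s[0]+s[2]/2,s[1]+s[3]),22)-15.2*f)
E
```

```text
8.2833 [458.1 205.4  26.9] [ 0.2 -0.3  0.6] w 1.0028851885453005
[[-0.973  0.232  0.001]
 [ 0.232  0.973 -0.   ]
 [-0.001 -0.    -1.   ]]
units [ 0.    -0.002  0.036]
w [292, 254, 64, 72, 3034] [323.6, 288.4]
[4.56986438e+02 2.06378573e+02 2.83944804e-02] [455.31356205 206.72142678  21.97160552]
```

drive_tool --pt "0.006 0.003 0.02 0 0 0" --pt "0.006 0.003 0.036 0 0 0" --pt "0.006 0.003 0.036 0 0 0"

```text
time_s: 8.58
tcp_pos: [456.3, 207.3, 17.1]
eef_rot: [0.0, 0.116, 0.993, 0.0]
ft_force: [-0.5, -0.7, 1.1]
gripper_width: 0.997
finger_force: 0.0
```

drive_tool --pt "0 0 0 0 0 0" --pt "0 0 0 0 0 0" --pt "0 0 0 0 0 0" --pt "0 0 0 0 0 0" --pt "0 0 0 0 0 0" --pt "0 0 0 0 0 0" --pt "0 0 0 0 0 0" --pt "0 0 0 0 0 0" --pt "0 0 0 0 0 0" --pt "0 0 0 0 0 0" --grip -1 --force 35

```text
time_s: 9.42
tcp_pos: [456.2, 207.2, 17.1]
eef_rot: [0.0, 0.116, 0.993, 0.0]
ft_force: [-1.1, 0.2, 5.4]
gripper_width: 0.338
finger_force: 34.3
```

drive_tool --pt "0 0 -0.1 0 0 0" --pt "0 0 -0.25 0 0 0" --pt "0 0 -0.4 0 0 0" --pt "-0.06 -0.1 -0.55 0 0 0" --pt "-0.15 -0.23 -0.65 0 0 0" --pt "-0.24 -0.36 -0.69 0 0 0" --pt "-0.33 -0.49 -0.69 0 0 0" --pt "-0.42 -0.62 -0.69 0 0 0" --pt "-0.51 -0.75 -0.69 0 0 0" --pt "-0.6 -0.85 -0.69 0 0 0" --pt "-0.66 -0.9 -0.69 0 0 0" --pt "-0.66 -0.9 -0.69 0 0 0"

```text
time_s: 10.42
tcp_pos: [566.4, -55.7, 188.8]
eef_rot: [0.001, 0.12, 0.993, -0.001]
ft_force: [0.6, -0.5, -0.8]
gripper_width: 0.338
finger_force: 34.7
```

drive_tool --pt "0 0 0 0 0 0" --pt "0 0 0 0 0 0"

```text
time_s: 10.58
tcp_pos: [564.2, -48.8, 188.8]
eef_rot: [-0.001, 0.116, 0.993, 0.0]
ft_force: [-1.1, 1.0, -0.1]
gripper_width: 0.334
finger_force: 34.7
```

```bash
python3 - <<'E'
from h import *
st(); snap('wrist','w6')
for l,z in(('well_axis',10),('latch_pad',10),('lid_hinge',10)):
    for r in eyes.mark_of('wrist',l)[:2]: print(l,round(r['conf'],2),np.round(r['position']),ray('wrist',r['position'],z))
E
```

```text
10.5833 [564.2 -48.8 188.8] [-1.1  1.  -0.1] w 0.3343415855322296
[[-0.973  0.23  -0.001]
 [ 0.23   0.973  0.001]
 [ 0.001  0.001 -1.   ]]
well_axis 0.68 [568. 252.] [659.3 180.7  10. ]
latch_pad 0.97 [265.  96.] [451.1 -74.1  10. ]
```

View pics/w6.png

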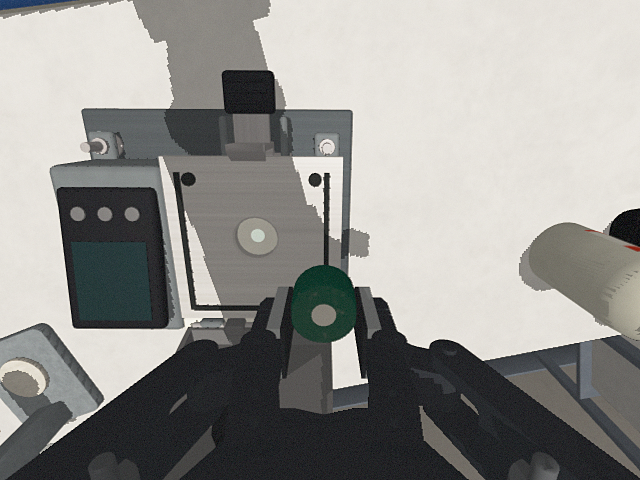

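The well is in clear view at (257,236), with the specimen gripped at (324,300). I'll measure both in the same image.

```bash
cat > m.py <<'E'
from h import *
st(); im=eyes.snapshot('wrist'); o=env.observe(); tcp=np.array(o['tcp_pos']); r=rot().as_matrix(); f=-r[:,0]
hsv=cv2.cvtColor(im,cv2.COLOR_RGB2HSV); m=cv2.inRange(hsv,(60,80,20),(95,255,255)); m[:, :230]=0
n,_,s,c=cv2.connectedComponentsWithStats(m); i=1+np.argmax(s[1:,4]); s=s[i]; print('spec',s)
zb=tcp[2]-17.1; u=s[0]+s[2]/2
A=ray('wrist',(u,s[1]),zb)+15.2*f; B=ray('wrist',(u,s[1]+s[3]),zb+22)-15.2*f
print('spec in hand',A,B,'rel tool',((A+B)/2-tcp)@r)
g=cv2.cvtColor(im,cv2.COLOR_RGB2GRAY)[205:268,225:290]; e=cv2.resize(g,None,fx=6,fy=6,interpolation=2)
t=cv2.inRange(hsv[205:268,225:290],(18,20,0),(45,255,255)); print(hsv[237,[220,226,232,240,245,250,265,275,282,290]].tolist(),hsv[[210,214,218,225,248,256,262],250].tolist())
cn,_=cv2.findContours(cv2.Canny(cv2.GaussianBlur(e,(9,9),0),20,60),cv2.RETR_LIST,cv2.CHAIN_APPROX_NONE)
for c in cn:
  if len(c)>150: (x,y),(a,b),th=cv2.fitEllipse(c); p=(x/6+225-.4,y/6+205-.4); print('ell',np.round(p,1),round(a/6,1),round(b/6,1),ray('wrist',p,77.5))
cv2.imwrite('pics/well.png',e)
E
python3 m.py
```

```text
10.7833 [564.4 -48.5 189.4] [ 0.4  0.2 -0.4] w 0.33803968959935926
[[-0.973  0.229 -0.   ]
 [ 0.229  0.973  0.   ]
 [ 0.     0.    -1.   ]]
spec [ 290  265   67   78 3623]
spec in hand [564.49627586 -48.8799739  172.29845038] [563.20372414 -48.6200261  194.30154962] rel tool [ 0.63915427 -0.22266745  6.11449719]
[[24, 20, 128], [16, 21, 133], [15, 13, 122], [23, 20, 152], [24, 25, 154], [25, 20, 151], [21, 27, 151], [28, 19, 157], [18, 19, 132], [26, 16, 127]] [[11, 15, 135], [26, 14, 131], [24, 24, 159], [23, 22, 152], [23, 22, 154], [39, 15, 121], [17, 17, 132]]
ell [258.4 251.7] 3.6 15.0 [ 566.7 -101.9   77.5]
ell [265.1 244.2] 14.6 24.3 [561.9 -95.   77.5]
ell [254.8 234.7] 9.1 11.9 [ 552.5 -100.5   77.5]
ell [257.  234.4] 12.6 13.9 [552.7 -98.8  77.5]
```

```bash
python3 - <<'E'
from h import *
im=cv2.imread('pics/w6.png'); g=cv2.GaussianBlur(cv2.cvtColor(im,cv2.COLOR_BGR2GRAY),(3,3),0)
m=np.zeros_like(g); m[208:266,226:290]=(g[208:266,226:290]>139)*255
m=cv2.morphologyEx(m,cv2.MORPH_CLOSE,np.ones((5,5)))
n,_,s,c=cv2.connectedComponentsWithStats(m); i=1+np.argmax(s[1:,4]); print(s[i],c[i])
x,y,w,h,_=s[i]
for p in((x,y+h/2),(x+w,y+h/2),(x+w/2,y),(x+w/2,y+h),c[i]): print(p,[ray('wrist',p,z).tolist() for z in(68.5,77.5)])
E
```

```text
[ 238  218   39   36 1092] [256.76831502 235.72985348]
(np.int32(238), np.float64(236.0)) [[552.9, -116.6, 68.5], [550.6, -113.5, 77.5]]
(np.int32(277), np.float64(236.0)) [[560.1, -86.1, 68.5], [557.5, -84.1, 77.5]]
(np.float64(257.5), np.int32(218)) [[542.1, -97.0, 68.5], [540.2, -94.7, 77.5]]
(np.float64(257.5), np.int32(254)) [[571.3, -105.8, 68.5], [568.3, -103.2, 77.5]]
[256.76831502 235.72985348] [[556.1, -101.8, 68.5], [553.7, -99.3, 77.5]]
```

drive_tool --pt "-0.009 -0.1 0 0 0 0" --pt "-0.009 -0.206 0.05 0 0 0" --pt "-0.009 -0.206 0.18 0 0 0" --pt "-0.009 -0.206 0.3 0 0 0" --pt "-0.009 -0.206 0.345 0 0 0" --pt "-0.009 -0.206 0.345 0 0 0" --pt "-0.009 -0.206 0.345 0 0 0"

```text
time_s: 11.42
tcp_pos: [555.0, -99.9, 103.0]
eef_rot: [-0.001, 0.116, 0.993, 0.0]
ft_force: [0.1, 0.2, 0.1]
gripper_width: 0.338
finger_force: 34.8
```

drive_tool --pt "0 0 0.01 0 0 0" --pt "0 0 0.02 0 0 0" --pt "0 0 0.02 0 0 0"

```text
time_s: 11.67
tcp_pos: [555.6, -100.4, 98.7]
eef_rot: [0.001, 0.116, 0.993, -0.0]
ft_force: [0.0, 0.0, -0.9]
gripper_width: 0.34
finger_force: 34.8
```

```bash
python3 - <<'E'
from h import *
st(); to([554.7,-99.1,90])
im=snap('wrist','w7'); s=snap('scene','s7')
E
```

```text
11.6667 [ 555.6 -100.4   98.7] [ 0.   0.  -0.9] w 0.3396106747441483
[[-0.973  0.23   0.001]
 [ 0.23   0.973 -0.   ]
 [-0.001  0.    -1.   ]]
units [0.005 0.004 0.035]
```

View pics/w7.png

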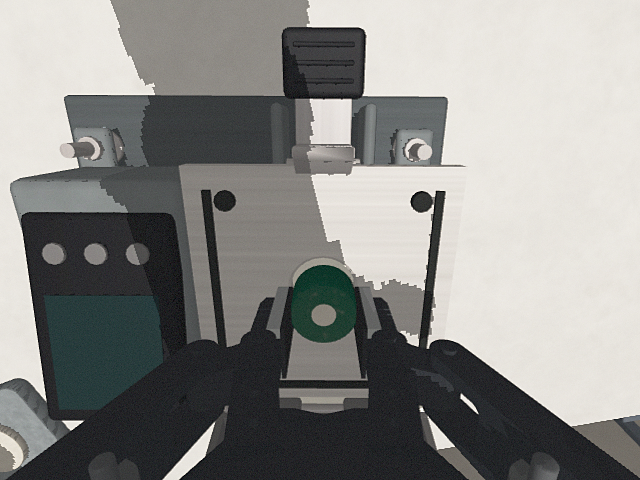

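The specimen hangs centred over the well, whose near rim shows at (323,257). I'll check the fore-aft alignment.

```bash
python3 - <<'E'
from h import *
r=rot().as_matrix(); t=np.array(env.observe()['tcp_pos'])
for p,z in(((323,257),77.5),((323.5,265),81.6),((323.5,343),103.6),((291,275),77.5),((356,275),77.5)): print(p,((ray('wrist',p,z)-t)@r).round(1))
E
```

```text
(323, 257) [17.7 -0.5 21.2]
(323.5, 265) [15.2 -0.2 17.1]
(323.5, 343) [-13.9  -0.2  -4.9]
(291, 275) [  7.9 -16.7  21.2]
(356, 275) [ 7.9 16.3 21.2]
```

drive_tool --pt "0 0 0.008 0 0 0" --pt "0 0 0.016 0 0 0" --pt "0 0 0.02 0 0 0"

```text
time_s: 12.02
tcp_pos: [555.0, -100.5, 92.9]
eef_rot: [-0.0, 0.116, 0.993, -0.0]
ft_force: [-0.8, 0.4, -1.1]
gripper_width: 0.334
finger_force: 34.8
```

drive_tool --pt "0 0 0.006 0 0 0" --pt "0 0 0.01 0 0 0" --pt "0 0 0.01 0 0 0"

```text
time_s: 12.27
tcp_pos: [555.0, -100.4, 90.2]
eef_rot: [-0.0, 0.116, 0.993, 0.0]
ft_force: [-0.0, 0.6, -0.6]
gripper_width: 0.334
finger_force: 34.8
```

drive_tool --pt "0 0 0.006 0 0 0" --pt "0 0 0.01 0 0 0" --pt "0 0 0.01 0 0 0"

```text
time_s: 12.52
tcp_pos: [555.0, -100.5, 87.8]
eef_rot: [-0.0, 0.116, 0.993, -0.0]
ft_force: [0.4, 1.1, 0.2]
gripper_width: 0.336
finger_force: 34.8
```

Past the deck level without contact, so it's going into the well.

drive_tool --pt "0 0 0.004 0 0 0" --pt "0 0 0.008 0 0 0" --pt "0 0 0.008 0 0 0"

```text
time_s: 12.77
tcp_pos: [555.1, -100.5, 86.0]
eef_rot: [0.0, 0.116, 0.993, -0.0]
ft_force: [-0.6, 0.5, -0.6]
gripper_width: 0.338
finger_force: 34.9
```

drive_tool --pt "0 0 0.004 0 0 0" --pt "0 0 0.006 0 0 0" --pt "0 0 0.006 0 0 0"

```text
time_s: 13.02
tcp_pos: [555.2, -100.5, 85.9]
eef_rot: [0.0, 0.116, 0.993, -0.0]
ft_force: [-4.0, 0.0, 13.4]
gripper_width: 0.338
finger_force: 36.2
```

Firm contact at the expected floor height (h about 3.9). I'll relieve the load and release with limited opening.

drive_tool --pt "0 0 -0.004 0 0 0" --pt "0 0 -0.004 0 0 0"

```text
time_s: 13.18
tcp_pos: [555.3, -100.5, 86.0]
eef_rot: [0.0, 0.116, 0.993, -0.0]
ft_force: [-1.0, 0.6, 6.3]
gripper_width: 0.335
finger_force: 35.3
```

drive_tool --pt "0 0 0 0 0 0" --pt "0 0 0 0 0 0" --pt "0 0 0 0 0 0" --pt "0 0 0 0 0 0" --pt "0 0 0 0 0 0" --grip 0.15

```text
time_s: 13.6
tcp_pos: [555.1, -100.4, 85.4]
eef_rot: [-0.0, 0.116, 0.993, -0.0]
ft_force: [0.7, -0.1, -1.1]
gripper_width: 0.576
finger_force: 0.0
```

drive_tool --pt "0 0 -0.04 0 0 0" --pt "0 0 -0.1 0 0 0" --pt "0.05 0 -0.24 0 0 0" --pt "0.15 0 -0.38 0 0 0" --pt "0.2 0.1 -0.5 0 0 0" --pt "0.2 0.2 -0.5 0 0 0" --pt "0.2 0.2 -0.5 0 0 0" --pt "0.2 0.2 -0.5 0 0 0"

```text
time_s: 14.27
tcp_pos: [518.3, -38.8, 211.8]
eef_rot: [0.001, 0.115, 0.993, 0.0]
ft_force: [-0.4, -1.0, -0.2]
gripper_width: 0.579
finger_force: 0.0
```

```bash
python3 - <<'E'
from h import *
st(); a=eyes.snapshot('wrist'); b=eyes.snapshot('top')
cv2.imwrite('pics/c8.png',np.hstack([cv2.resize(a,(440,330)),cv2.resize(b[130:280,280:440],(352,330))])[:,:,::-1])
E
```

```text
14.2667 [518.3 -38.8 211.8] [-0.4 -1.  -0.2] w 0.5787265288861116
[[-0.974  0.228  0.002]
 [ 0.228  0.974  0.   ]
 [-0.002  0.001 -1.   ]]
```

View pics/c8.png

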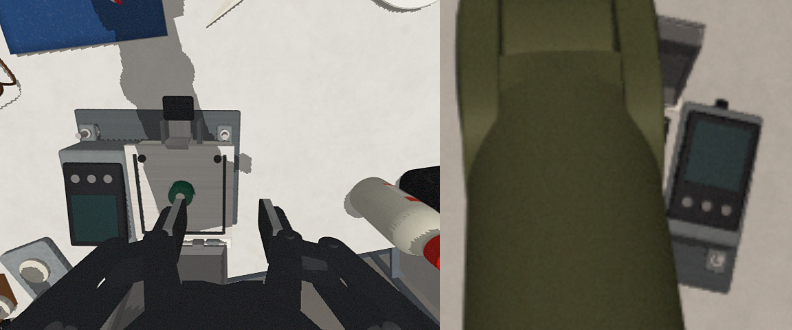

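The specimen stands in the well, green at (181,192) in the left half, and the lid is still open. Now I'll shut the fingers and go over the top of the lid to its rear face.

drive_tool --pt "0 0 -0.15 0 0 0" --pt "0 -0.05 -0.3 0 0 0" --pt "-0.05 -0.1 -0.36 0 0 0" --pt "-0.2 -0.2 -0.36 0 0 0" --pt "-0.35 -0.204 -0.36 0 0 0" --pt "-0.5 -0.204 -0.36 0 0 0" --pt "-0.65 -0.204 -0.36 0 0 0" --pt "-0.77 -0.204 -0.36 0 0 0" --pt "-0.77 -0.204 -0.36 0 0 0" --pt "-0.77 -0.204 -0.36 0 0 0" --pt "-0.77 -0.204 -0.36 0 0 0" --grip -1

```text
time_s: 15.28
tcp_pos: [692.8, -135.4, 299.2]
eef_rot: [-0.001, 0.117, 0.993, -0.0]
ft_force: [-0.6, -1.0, 0.5]
gripper_width: -0.001
finger_force: 0.0
```

```bash
cat >> h.py <<'E'
W=np.array([554.7,-100.]);AX=np.array([.974,-.228]);AY=np.array([.228,.974])
def an():
    o=env.observe();t=np.array(o['tcp_pos']);d=t[:2]-W
    print('t',o['time_s'],'u,y,tipz',(d@AX).round(1),(d@AY).round(1),round(t[2]-8,1),'F',np.round(o['ft_force'],1))
def path(ths,s,y=0,pre=0.):  # tool units from current pose, corner of shut finger on lid face
    o=env.observe();t=np.array(o['tcp_pos']);d=t[:2]-W;u0,y0,z0=d@AX,d@AY,t[2]-8
    for th in ths:
        c,si=np.cos(th),np.sin(th); u=75-s*c+(19-pre)*si+11; z=82+s*si+(19-pre)*c
        print(round(th,2),[round(-(u-u0)/250,3),round((y-y0)/250,3),round(-(z-z0)/250,3),0,0,0])
E
python3 -c "
from h import *
st();an()
eyes.snapshot('top')
for l in('lid','lid_hinge','latch_pad','well_axis'):
  for r in eyes.mark_of('top',l)[:1]:print(l,r)"
```

```text
15.2833 [ 692.8 -135.4  299.2] [-0.6 -1.   0.5] w -0.0008358877079640769
[[-0.973  0.232 -0.003]
 [ 0.232  0.973 -0.   ]
 [ 0.003 -0.001 -1.   ]]
t 15.2833 u,y,tipz 142.6 -3.0 291.2 F [-0.6 -1.   0.5]Traceback (most recent call last):
  File "<string>", line 6, in <module>
    for r in eyes.mark_of('top',l)[:1]:print(l,r)
             ~~~~~~~~~~~~^^^^^^^^^
ValueError: it knows: analyser, holder_disc, lab_timer, latch_pad, lid_hinge, safety_specs, specimen, wash_bottle, well_axis
```

drive_tool --pt "0 0.01 0.13 0 0 0" --pt "0 0.01 0.26 0 0 0" --pt "0 0.01 0.385 0 0 0" --pt "0 0.01 0.385 0 0 0" --pt "0 0.01 0.385 0 0 0"

```text
time_s: 15.75
tcp_pos: [692.7, -131.9, 204.2]
eef_rot: [-0.001, 0.116, 0.993, -0.0]
ft_force: [0.1, 0.6, 1.1]
gripper_width: 0.0
finger_force: 0.0
```

drive_tool --pt "0.03 0 0 0 0 0" --pt "0.05 0 0 0 0 0" --pt "0.07 0 0 0 0 0" --pt "0.09 0 0 0 0 0" --pt "0.11 0 0 0 0 0" --pt "0.13 0 0 0 0 0" --pt "0.15 0 0 0 0 0" --pt "0.15 0 0 0 0 0" --pt "0.15 0 0 0 0 0"

```text
time_s: 16.5
tcp_pos: [657.5, -123.1, 204.4]
eef_rot: [0.0, 0.116, 0.993, -0.0]
ft_force: [1.5, -0.2, 0.1]
gripper_width: 0.001
finger_force: 0.4
```

```bash
python3 -c "
from h import *
an();path(np.arange(1.5,0.2,-0.1),113)"
```

```text
t 16.5 u,y,tipz 105.4 0.9 196.4 F [ 1.5 -0.2  0.1]
1.5 [np.float64(0.034), np.float64(-0.004), np.float64(0.001), 0, 0, 0]
1.4 [np.float64(0.079), np.float64(-0.004), np.float64(-0.001), 0, 0, 0]
1.3 [np.float64(0.125), np.float64(-0.004), np.float64(0.002), 0, 0, 0]
1.2 [np.float64(0.17), np.float64(-0.004), np.float64(0.009), 0, 0, 0]
1.1 [np.float64(0.215), np.float64(-0.004), np.float64(0.02), 0, 0, 0]
1.0 [np.float64(0.258), np.float64(-0.004), np.float64(0.036), 0, 0, 0]
0.9 [np.float64(0.299), np.float64(-0.004), np.float64(0.056), 0, 0, 0]
0.8 [np.float64(0.338), np.float64(-0.004), np.float64(0.08), 0, 0, 0]
0.7 [np.float64(0.374), np.float64(-0.004), np.float64(0.108), 0, 0, 0]
0.6 [np.float64(0.408), np.float64(-0.004), np.float64(0.14), 0, 0, 0]
0.5 [np.float64(0.438), np.float64(-0.004), np.float64(0.174), 0, 0, 0]
0.4 [np.float64(0.464), np.float64(-0.004), np.float64(0.212), 0, 0, 0]
0.3 [np.float64(0.487), np.float64(-0.004), np.float64(0.251), 0, 0, 0]
```

Contact is confirmed at 1.5 N. I'll follow the lid's arc.

drive_tool --pt "0.017 -0.004 0 0 0 0" --pt "0.034 -0.004 0 0 0 0" --pt "0.056 -0.004 0 0 0 0" --pt "0.079 -0.004 0 0 0 0" --pt "0.102 -0.004 0 0 0 0" --pt "0.125 -0.004 0.002 0 0 0" --pt "0.148 -0.004 0.005 0 0 0" --pt "0.17 -0.004 0.009 0 0 0" --pt "0.193 -0.004 0.014 0 0 0" --pt "0.215 -0.004 0.02 0 0 0" --pt "0.237 -0.004 0.028 0 0 0" --pt "0.258 -0.004 0.036 0 0 0"

```text
time_s: 17.5
tcp_pos: [594.0, -109.1, 195.1]
eef_rot: [-0.0, 0.116, 0.993, 0.0]
ft_force: [0.4, -0.0, 1.4]
gripper_width: -0.002
finger_force: 0.4
```

```bash
python3 -c "
from h import *
an();path(np.arange(.95,0.05,-0.05),113)"
```

```text
t 17.5 u,y,tipz 40.4 0.1 187.1 F [ 0.4 -0.   1.4]
0.95 [np.float64(0.019), np.float64(-0.0), np.float64(0.009), 0, 0, 0]
0.9 [np.float64(0.039), np.float64(-0.0), np.float64(0.019), 0, 0, 0]
0.85 [np.float64(0.059), np.float64(-0.0), np.float64(0.031), 0, 0, 0]
0.8 [np.float64(0.078), np.float64(-0.0), np.float64(0.043), 0, 0, 0]
0.75 [np.float64(0.096), np.float64(-0.0), np.float64(0.057), 0, 0, 0]
0.7 [np.float64(0.114), np.float64(-0.0), np.float64(0.071), 0, 0, 0]
0.65 [np.float64(0.131), np.float64(-0.0), np.float64(0.087), 0, 0, 0]
0.6 [np.float64(0.148), np.float64(-0.0), np.float64(0.103), 0, 0, 0]
0.55 [np.float64(0.163), np.float64(-0.0), np.float64(0.12), 0, 0, 0]
0.5 [np.float64(0.178), np.float64(-0.0), np.float64(0.137), 0, 0, 0]
0.45 [np.float64(0.192), np.float64(-0.0), np.float64(0.156), 0, 0, 0]
0.4 [np.float64(0.204), np.float64(-0.0), np.float64(0.175), 0, 0, 0]
0.35 [np.float64(0.216), np.float64(-0.0), np.float64(0.194), 0, 0, 0]
0.3 [np.float64(0.227), np.float64(-0.0), np.float64(0.214), 0, 0, 0]
0.25 [np.float64(0.237), np.float64(-0.0), np.float64(0.235), 0, 0, 0]
0.2 [np.float64(0.245), np.float64(-0.0), np.float64(0.256), 0, 0, 0]
0.15 [np.float64(0.253), np.float64(-0.0), np.float64(0.278), 0, 0, 0]
0.1 [np.float64(0.26), np.float64(-0.0), np.float64(0.3), 0, 0, 0]
```

drive_tool --pt "0.019 0 0.009 0 0 0" --pt "0.039 0 0.019 0 0 0" --pt "0.059 0 0.031 0 0 0" --pt "0.078 0 0.043 0 0 0" --pt "0.096 0 0.057 0 0 0" --pt "0.114 0 0.071 0 0 0" --pt "0.131 0 0.087 0 0 0" --pt "0.148 0 0.103 0 0 0" --pt "0.163 0 0.12 0 0 0" --pt "0.178 0 0.137 0 0 0" --pt "0.192 0 0.156 0 0 0" --pt "0.204 0 0.175 0 0 0"

```text
time_s: 18.5
tcp_pos: [544.6, -97.5, 151.0]
eef_rot: [-0.0, 0.116, 0.993, -0.0]
ft_force: [0.3, 0.0, 1.1]
gripper_width: 0.0
finger_force: 0.4
```

```bash
python3 -c "
from h import *
an();path(np.arange(.4,-0.05,-0.05),113)"
```

```text
t 18.5 u,y,tipz -10.5 0.2 143.0 F [0.3 0.  1.1]
0.4 [np.float64(0.001), np.float64(-0.001), np.float64(-0.002), 0, 0, 0]
0.35 [np.float64(0.013), np.float64(-0.001), np.float64(0.018), 0, 0, 0]
0.3 [np.float64(0.023), np.float64(-0.001), np.float64(0.038), 0, 0, 0]
0.25 [np.float64(0.033), np.float64(-0.001), np.float64(0.059), 0, 0, 0]
0.2 [np.float64(0.042), np.float64(-0.001), np.float64(0.08), 0, 0, 0]
0.15 [np.float64(0.05), np.float64(-0.001), np.float64(0.102), 0, 0, 0]
0.1 [np.float64(0.056), np.float64(-0.001), np.float64(0.123), 0, 0, 0]
0.05 [np.float64(0.062), np.float64(-0.001), np.float64(0.146), 0, 0, 0]
0.0 [np.float64(0.066), np.float64(-0.001), np.float64(0.168), 0, 0, 0]
```

drive_tool --pt "0.01 0 0.007 0 0 0" --pt "0.021 0 0.015 0 0 0" --pt "0.03 0 0.024 0 0 0" --pt "0.039 0 0.033 0 0 0" --pt "0.056 0 0.053 0 0 0" --pt "0.073 0 0.074 0 0 0" --pt "0.082 0 0.085 0 0 0" --pt "0.09 0 0.096 0 0 0" --pt "0.093 0 0.108 0 0 0" --pt "0.096 0 0.119 0 0 0" --pt "0.101 0 0.137 0 0 0" --pt "0.101 0 0.137 0 0 0"

```text
time_s: 19.5
tcp_pos: [520.5, -91.7, 116.8]
eef_rot: [0.0, 0.116, 0.993, 0.0]
ft_force: [0.9, -0.4, 2.4]
gripper_width: -0.001
finger_force: 1.4
```

```bash
python3 -c "
from h import *
an()"
```

```text
t 19.5 u,y,tipz -35.2 0.3 108.8 F [ 0.9 -0.4  2.4]
```

drive_tool --pt "0.003 0 0.008 0 0 0" --pt "0.003 0 0.014 0 0 0" --pt "0.003 0 0.014 0 0 0"

```text
time_s: 19.75
tcp_pos: [519.9, -91.6, 113.9]
eef_rot: [0.0, 0.116, 0.993, -0.0]
ft_force: [-0.7, -0.1, 2.7]
gripper_width: -0.002
finger_force: 1.6
```

drive_tool --pt "0 0 0.006 0 0 0" --pt "0 0 0.01 0 0 0" --pt "0 0 0.01 0 0 0"

```text
time_s: 20.0
tcp_pos: [519.5, -91.5, 111.0]
eef_rot: [-0.0, 0.116, 0.993, -0.0]
ft_force: [0.2, -0.2, -0.2]
gripper_width: -0.003
finger_force: 0.0
```

drive_tool --pt "0 0 0.004 0 0 0" --pt "0 0 0.006 0 0 0" --pt "0 0 0.006 0 0 0"

```text
time_s: 20.25
tcp_pos: [519.6, -91.6, 109.5]
eef_rot: [-0.0, 0.116, 0.993, -0.0]
ft_force: [-0.0, -0.8, 0.3]
gripper_width: 0.002
finger_force: 0.0
```

drive_tool --pt "0 0 0.004 0 0 0" --pt "0 0 0.004 0 0 0" --pt "0 0 0.004 0 0 0"

```text
time_s: 20.5
tcp_pos: [519.7, -91.5, 108.8]
eef_rot: [-0.0, 0.116, 0.993, -0.0]
ft_force: [0.7, -0.8, 1.1]
gripper_width: 0.001
finger_force: 0.4
```

```bash
python3 -c "
from h import *
an();im=snap('scene','s9')
eyes.snapshot('wrist')
for l in('specimen','latch_pad','well_axis','lid_hinge'):
  for r in eyes.mark_of('wrist',l)[:1]:print(l,r)
for r in eyes.look_for('scene','specimen')[:2]:print(r)
hsv=cv2.cvtColor(im,cv2.COLOR_RGB2HSV)
print(green(im))
"
```

```text
t 20.5 u,y,tipz -36.0 0.3 100.8 F [ 0.7 -0.8  1.1]
[]
```

drive_tool --pt "0 0 0.004 0 0 0" --pt "0 0 0.004 0 0 0" --pt "0 0 0.004 0 0 0"

```text
time_s: 21.1
tcp_pos: [519.7, -91.5, 107.7]
eef_rot: [-0.0, 0.116, 0.993, 0.0]
ft_force: [-0.9, 0.3, 0.8]
gripper_width: 0.001
finger_force: 0.4
```

drive_tool --pt "0 0 0.003 0 0 0" --pt "0 0 0.003 0 0 0" --pt "0 0 0.003 0 0 0"

```text
time_s: 21.35
tcp_pos: [519.7, -91.5, 107.0]
eef_rot: [-0.0, 0.116, 0.993, -0.0]
ft_force: [-0.8, 0.9, 1.8]
gripper_width: 0.002
finger_force: 0.7
```

drive_tool --pt "0 0 0.003 0 0 0" --pt "0 0 0.003 0 0 0" --pt "0 0 0.003 0 0 0"

```text
time_s: 21.6
tcp_pos: [519.6, -91.5, 106.4]
eef_rot: [-0.0, 0.116, 0.993, -0.0]
ft_force: [-2.2, 0.6, 4.1]
gripper_width: -0.002
finger_force: 2.2
```

drive_tool --pt "0 0 0.003 0 0 0" --pt "0 0 0.003 0 0 0" --pt "0 0 0.003 0 0 0"

```text
time_s: 21.85
tcp_pos: [519.6, -91.5, 105.9]
eef_rot: [-0.0, 0.116, 0.993, -0.0]
ft_force: [-3.1, 1.2, 7.8]
gripper_width: 0.002
finger_force: 3.7
```

drive_tool --pt "0 0 0.003 0 0 0" --pt "0 0 0.003 0 0 0" --pt "0 0 0.003 0 0 0"

```text
time_s: 22.1
tcp_pos: [519.5, -91.5, 105.3]
eef_rot: [-0.0, 0.116, 0.993, -0.0]
ft_force: [-3.4, 1.1, 10.0]
gripper_width: -0.004
finger_force: 5.0
```

drive_tool --pt "0 0 0.002 0 0 0" --pt "0 0 0.002 0 0 0" --pt "0 0 0.002 0 0 0"

```text
time_s: 22.35
tcp_pos: [519.5, -91.5, 105.0]
eef_rot: [-0.0, 0.116, 0.993, -0.0]
ft_force: [-4.9, 1.7, 11.4]
gripper_width: -0.002
finger_force: 5.9
```

drive_tool --pt "0 0 0.003 0 0 0" --pt "0 0 0.003 0 0 0" --pt "0 0 0.003 0 0 0"

```text
time_s: 22.6
tcp_pos: [519.4, -91.5, 104.5]
eef_rot: [0.0, 0.116, 0.993, -0.0]
ft_force: [-4.8, 2.4, 14.2]
gripper_width: -0.001
finger_force: 7.2
```

drive_tool --pt "0 0 -0.01 0 0 0" --pt "0 0 -0.02 0 0 0" --pt "0 0 -0.02 0 0 0" --pt "0 0 -0.02 0 0 0"

```text
time_s: 22.93
tcp_pos: [520.0, -91.6, 108.5]
eef_rot: [0.0, 0.116, 0.993, -0.0]
ft_force: [1.5, 0.1, 0.6]
gripper_width: 0.0
finger_force: 0.3
```

drive_tool --pt "0 0 -0.006 0 0 0" --pt "0 0 -0.012 0 0 0" --pt "0 0 -0.012 0 0 0" --pt "0 0 -0.012 0 0 0"

```text
time_s: 23.27
tcp_pos: [519.7, -91.5, 111.4]
eef_rot: [-0.0, 0.116, 0.993, -0.0]
ft_force: [-0.1, 0.4, 0.1]
gripper_width: 0.001
finger_force: 0.0
```

Contact is lost on backing off, so the lid isn't following and must be held. I'll retreat and compare images numerically with the initial shut state.

drive_tool --pt "0 0 -0.06 0 0 0" --pt "0 0 -0.2 0 0 0" --pt "0.1 0.1 -0.35 0 0 0" --pt "0.2 0.25 -0.5 0 0 0" --pt "0.2 0.4 -0.5 0 0 0" --pt "0.2 0.55 -0.5 0 0 0" --pt "0.2 0.7 -0.5 0 0 0" --pt "0.2 0.85 -0.5 0 0 0" --pt "0.2 0.95 -0.5 0 0 0" --pt "0.2 0.95 -0.5 0 0 0" --pt "0.2 0.95 -0.5 0 0 0" --pt "0.2 0.95 -0.5 0 0 0"

```text
time_s: 24.27
tcp_pos: [525.6, 150.2, 236.2]
eef_rot: [-0.0, 0.116, 0.993, -0.001]
ft_force: [0.4, -0.4, 0.3]
gripper_width: 0.003
finger_force: 0.0
```

```bash
python3 - <<'E'
from h import *
st()
a=snap('top','t10').astype(int); s=snap('scene','s10').astype(int)
t1=cv2.imread('pics/t1.png')[:,:,::-1].astype(int); t3=cv2.imread('pics/t3.png')[:,:,::-1].astype(int); s1=cv2.imread('pics/s1.png')[:,:,::-1].astype(int)
d=lambda x,y,r:round(np.abs(x-y)[r].mean(),1)
r=(slice(128,250),slice(328,392))
print('top shut/open/open-shut',d(a,t1,r),d(a,t3,r),d(t1,t3,r))
r2=(slice(205,275),slice(310,395)); print('scene vs shut',d(s,s1,r2))
z=(slice(270,370),slice(130,530));print('others top',d(a,t1,z)); print('specs/disc area scene',d(s,s1,(slice(320,400),slice(320,400))),d(s,s1,(slice(195,260),slice(190,240))))
c=cv2.phaseCorrelate(cv2.cvtColor(a[165:240,330:390].astype(np.uint8),7).astype(np.float32),cv2.cvtColor(t1[165:240,330:390].astype(np.uint8),7).astype(np.float32));print(c)
print('green',green(a.astype(np.uint8)),green(s.astype(np.uint8)))
E
```

```text
24.2667 [525.6 150.2 236.2] [ 0.4 -0.4  0.3] w 0.0034167303086756204
[[-0.973  0.231 -0.001]
 [ 0.231  0.973 -0.001]
 [ 0.001 -0.001 -1.   ]]
top shut/open/open-shut 33.4 49.7 46.5
scene vs shut 7.4
others top 45.3
specs/disc area scene 5.4 9.1
((-0.04441358008599039, 0.4778165136942718), 1.0001925390031603)
green [] [([366, 250, 27, 22, 214], [377.9, 260.4])]
```

drive_tool --pt "0 0.15 -0.05 0 0 0" --pt "0 0.3 -0.1 0 0 0" --pt "0 0.45 -0.1 0 0 0" --pt "0.1 0.6 -0.1 0 0 0" --pt "0.2 0.75 -0.1 0 0 0" --pt "0.3 0.9 -0.1 0 0 0" --pt "0.3 0.95 -0.1 0 0 0" --pt "0.3 0.95 -0.1 0 0 0" --pt "0.3 0.95 -0.1 0 0 0" --pt "0.3 0.95 -0.1 0 0 0"

```text
time_s: 25.2
tcp_pos: [508.9, 397.1, 261.4]
eef_rot: [0.0, 0.118, 0.993, -0.001]
ft_force: [0.3, -0.0, 0.2]
gripper_width: 0.002
finger_force: 0.0
```

```bash
python3 - <<'E'
from h import *
L=lambda n:cv2.GaussianBlur(cv2.imread('pics/'+n+'.png'),(5,5),0).astype(int)
snap('top','t11');snap('scene','s11'); a,t1,t3,s,s1=map(L,('t11','t1','t3','s11','s1'))
d=lambda x,y,r:round(np.abs(x-y)[r].mean(),1)
r=(slice(128,250),slice(335,392)); print('top vs shut',d(a,t1,r),'vs open',d(a,t3,r))
for n,rr in dict(lid=(slice(215,255),slice(318,382)),specs=(slice(325,385),slice(322,400)),disc=(slice(218,255),slice(190,240)),timer=(slice(192,215),slice(200,228)),bottle=(slice(160,215),slice(295,322)),spec=(slice(218,236),slice(244,262))).items(): print(n,d(s,s1,rr))
for n,rr in dict(disc=(slice(275,340),slice(178,242)),timer=(slice(250,290),slice(138,175)),bottle=(slice(135,185),slice(190,250)),specs=(slice(260,340),slice(435,515))).items(): print('top',n,d(a,t1,rr))
for l in('holder_disc','lab_timer','wash_bottle','latch_pad','specimen'):
  for r in eyes.mark_of('top',l)[:1]: print(l,round(r['conf'],2),ray('top',r['position'],0))
E
```

```text
top vs shut 2.0 vs open 44.1
lid 3.5
specs 3.7
disc 12.2
timer 3.5
bottle 3.0
spec 51.0
top disc 16.2
top timer 2.0
top bottle 1.6
top specs 2.1
holder_disc 0.87 [335.6 247.6   0. ]
lab_timer 0.9 [419.6 373.5   0. ]
wash_bottle 0.56 [672. 197.   0.]
latch_pad 0.56 [460. -83.   0.]
```

```bash
python3 -c "
from bench import env
print(env.close_job())"
```

```text
the job is handed in; nothing more can be done
None
```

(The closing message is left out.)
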